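# Put the right lid back on each storage jar

### The arm

A 6-joint arm with a two-finger parallel gripper is mounted at the origin on a cart in front of the work surface, level with it; the furniture and walls round the work are solid. World frame = base frame: x ahead of the robot, y to its left, z up, the work surface at z = 0. Lengths are in mm, angles in rad, forces in N, time in s.
With the tool pointing down it reaches from about 300 to 875 mm from the base axis. Payload 4.2 kg.
Tool frame: the origin (TCP) lies where the fingers leave the gripper's body, on its centre line; the fingertips stand 73 mm ahead of it and the grasp point (between the pads) lies 54 mm ahead of it; z points along the fingers, y is the line along which they close (so a half turn about z gives the same grasp; the last joint's range is limited). The gripper opens to 85 mm and grips with 20 to 120 N. Pads are 22 mm wide; open, the fingers measure 114 mm over their backs; the gripper's body (76 mm by 85 mm) begins 54 mm behind the grasp point. The pads swing forward as they close: fully open they stand 13 mm farther back than shut.
Start: joints at [-1.293, 0.32, 1.565, -0, 1.257, -0.02], TCP at [168.716, -549.699, 303.938] pointing down, gripper open.
Joint ranges: [-3.11, 3.11], [-0.84, 2.01], [0.21, 2.61], [-1.34, 4.49], [0.05, 2.63], [-2.56, 2.56]. Speed limits (rad/s): [2.57, 2.57, 3.14, 3.14, 3.14, 3.14].

### API

Orientations are given as a unit quaternion [x, y, z, w].
In Python, from station import env, cams, job gives the robot as it stands.
- The arm moves only by the shell command python3 -m inch 'ROWS' [FORCE]. ROWS is JSON, a list of rows, each an object with "dp": the shift along the tool's x, y, z in m, a list of three; "delta_rot": the turn, a rotation vector about the tool's x, y, z in rad, a list of three; "claw": the opening, from 0 (shut) to 1 (fully open). In form: [{"dp": [x, y, z], "delta_rot": [wx, wy, wz], "claw": claw}, ...]. A call has 1 to 5 rows; each row shifts and turns the commanded pose from where the row before left it, along the tool's axes as they then stand; what a row does not reach is not made up. A row lasts 1/12 s, in which the tool goes at most 41.7 mm and 7.16 degrees, less where a joint would pass 70% of its speed; a pose out of reach is approached as far as the arm can. A call with a gripper value outside its range is refused whole. The fingers move at their own pace and stop on an object; FORCE is the grip in N (left out, the last holds). Time passes only in rows, so rows that do not move let the fingers close. It gives the time, the measured TCP pose, the force, the opening and the grip force at its end, in the units of the state.
- env.sense(): the state, without advancing time (a new reading comes with each control period).
- cams.get_image(name): name is "scene" or "side" or "wrist"; returns (picture, depth): 384x512x3 uint8, red, green, blue; 384x512 float32, mm along the optical axis (not along the pixel's ray), 0 where there is no reading.
- cams.get_calibration(name): a dict with "fx", "fy", "cx", "cy" (pixels), "pose" (4x4, takes a point from camera to world coordinates); the wrist camera has in their place "T_tool_cam" (4x4, takes a point from camera to tool coordinates, whose origin is the TCP and whose axes are the flange's). Camera axes: x right, y down, z forward; pixel columns grow to the right and rows downward; lengths in mm; the calibration is good to about 2 mm. The wrist camera is an equidistant fisheye: a pixel r from the principal point sees the ray r / f radians off the axis. A picture is of the moment at which its call begins: read the wrist's pose just before it. get_calibration takes no time and is no camera call.
- job.hand_in(): hands the job in; it is judged then, once.
The state is a dict: "time": time; "joint_positions": joint angles; "joint_vel": joint speeds; "tau": joint torques, N m; "eef_pos": TCP position; "tcp_rot": TCP orientation; "contact_force": force on the tool from outside, world axes, zero at the start; "torque": the same for the moment, N m; "width": finger opening in mm; "gripper_force": force on a finger pad.
Only numpy, scipy, OpenCV 4.12 (cv2) and the standard library are available. Lean on these libraries where they do the work, as an engineer would, in place of code of your own. Each camera call takes 0.05 s, during which the arm holds its last target. There are 200 camera calls.

### The job

The three storage jars on the worktop have been washed and stand open. Pick out the three wooden lids that fit and close each jar with the lid of its own size, fully home and level on the rim. Leave the jars standing where they are, and leave alone the smallest lid, which fits none of them, the mug and the spice jar with the black cap.

Things in the scene. Friction and masses are not known exactly. Their poses are not given: they have to be found in the camera images.
- jar_small: the small one of three open white ceramic storage jars of equal height: round, 60 mm outside diameter, 80 mm tall, wall 4 mm, so the mouth is 52 mm wide; stands loose in the back row of the work area. Origin: centre of its underside; z up (the rim is at z = 80 mm).
- lid_small: the small one of the round wooden lids, for the small jar; lies knob up in the front row. From below: plug 44 mm across, z 0 to 14 mm, foot bevelled to 36 mm (4 mm play all round in the mouth); flange 64 mm across, z 14 to 24, rests on the rim; darker upright knob to grip, 24 mm across, z 24 to 50. Origin: centre of the plug's underside, z up; home is 66 mm above the jar's origin.
- jar_medium: the medium one of three open white ceramic storage jars of equal height: round, 80 mm outside diameter, 80 mm tall, wall 4 mm, so the mouth is 72 mm wide; stands loose in the back row of the work area. Origin: centre of its underside; z up (the rim is at z = 80 mm).
- lid_medium: the medium one of the round wooden lids, for the medium jar; lies knob up in the front row. From below: plug 64 mm across, z 0 to 14 mm, foot bevelled to 56 mm (4 mm play all round in the mouth); flange 84 mm across, z 14 to 24, rests on the rim; darker upright knob to grip, 24 mm across, z 24 to 50. Origin: centre of the plug's underside, z up; home is 66 mm above the jar's origin.
- jar_large: the large one of three open white ceramic storage jars of equal height: round, 100 mm outside diameter, 80 mm tall, wall 4 mm, so the mouth is 92 mm wide; stands loose in the back row of the work area. Origin: centre of its underside; z up (the rim is at z = 80 mm).
- lid_large: the large one of the round wooden lids, for the large jar; lies knob up in the front row. From below: plug 84 mm across, z 0 to 14 mm, foot bevelled to 76 mm (4 mm play all round in the mouth); flange 104 mm across, z 14 to 24, rests on the rim; darker upright knob to grip, 24 mm across, z 24 to 50. Origin: centre of the plug's underside, z up; home is 66 mm above the jar's origin.
- lid_spare: the smallest of the four round wooden lids, of the same make (flange 44 mm, plug 24 mm, knob 24 mm across, 50 mm high), fits none of the jars; lies among the other lids, to be left alone. Origin: centre of the plug's underside.
- mug: a cream mug with a yellow band and a handle, 83x115x86 mm, at the back left, beyond the jars; loose, to be left alone. Origin: centre of its underside.
- spice_jar: a spice jar with a black cap, 41 mm diameter, 105 mm tall, behind the storage jars; loose, to be left alone. Origin: centre of its underside.
Not all that is in view belongs to the job. What is shaped like the lid_medium but green or red is not meant.

How it is judged (in metres and radians):
At the end, for the whole second after the job is handed in: Each jar carries its own lid, origin 62-70 mm above the jar's (66 is home), within 8 mm of its axis; lids and jars upright within 0.1 rad, at rest, released; jars on the worktop within 4 cm, smallest lid, mug and spice jar within 3 cm of where they were (z of lid_small in the frame of jar_small between 0.062 and 0.07 m and horizontal distance between lid_small and jar_small below 0.008 m and angle between each of lid_small, jar_small, lid_medium, jar_medium, lid_large, jar_large's own z axis and vertical below 0.1 rad and height (world z) of each of jar_small, jar_medium, jar_large below 0.005 m and distance of each of jar_small, jar_medium, jar_large from where it was at the start of the episode below 0.04 m and linear speed of each of lid_small, jar_small, lid_medium, jar_medium, lid_large, jar_large below 0.02 m/s and z of lid_medium in the frame of jar_medium between 0.062 and 0.07 m and horizontal distance between lid_medium and jar_medium below 0.008 m and z of lid_large in the frame of jar_large between 0.062 and 0.07 m and horizontal distance between lid_large and jar_large below 0.008 m and distance of each of lid_spare, mug, spice_jar from where it was at the start of the episode below 0.03 m); the robot touches nothing.
It fails at once if the spare lid is shifted by more than 3 cm (distance of lid_spare from where it was at the start of the episode above 0.03 m).
It fails at once if the mug is shifted by more than 3 cm (distance of mug from where it was at the start of the episode above 0.03 m).
It fails at once if the spice jar is shifted by more than 3 cm (distance of spice_jar from where it was at the start of the episode above 0.03 m).
It fails at once if a storage jar is tipped over (angle between any of jar_small, jar_medium, jar_large's own z axis and vertical above 0.5 rad).
It also fails if it takes over 88 s, if anything falls off the work surface, if the arm or the gripper's body presses on something with over 40 N, if the wrist force passes 120 N, or if a joint passes its speed limit or range.

## Working session

There is one attempt and no reset: what is moved stays moved. The work goes in short steps, Python scripts to look and compute and a shell command to move; the robot and the scene stay as the last step left them, time stands still between calls to the robot, and variables do not carry over. Pictures are saved under pics/ and viewed, at most 14 in all, crops included, and the job is handed in when it is done.

```bash
mkdir -p pics; ls
python3 - <<'E'
from station import env,cams,job
import cv2,numpy as np
s=env.sense();print({k:np.round(v,3).tolist() for k,v in s.items()})
for n in("scene","side"):
    p,d=cams.get_image(n);np.save(f"pics/{n}_d.npy",d);cv2.imwrite(f"pics/{n}0.png",p[...,::-1])
    c=cams.get_calibration(n);print(n,{k:np.round(v,3).tolist() for k,v in c.items()})
print({k:np.round(v,3).tolist() for k,v in cams.get_calibration("wrist").items()})
E
```

```text
pics
{'time': 0.0, 'joint_positions': [-1.293, 0.32, 1.566, 0.0, 1.257, -0.02], 'joint_vel': [0.001, 0.0, 0.001, 0.0, 0.0, 0.001], 'tau': [0.003, -41.551, -23.416, 0.0, 0.008, -0.0], 'eef_pos': [168.602, -549.35, 303.071], 'tcp_rot': [0.989, 0.148, -0.0, -0.001], 'contact_force': [-0.054, 0.986, -0.555], 'torque': [0.013, -0.013, 0.04], 'gripper_force': 0.0, 'width': 85.04}
scene {'fx': 414.833, 'fy': 414.833, 'cx': 256.945, 'cy': 190.943, 'pose': [[-0.792, -0.472, 0.388, 149.128], [-0.611, 0.595, -0.522, 806.515], [0.016, -0.65, -0.76, 844.594], [0.0, 0.0, 0.0, 1.0]]}
side {'fx': 381.037, 'fy': 381.037, 'cx': 259.422, 'cy': 191.787, 'pose': [[-0.998, -0.017, 0.064, 475.45], [-0.064, 0.513, -0.856, 1082.11], [-0.018, -0.858, -0.513, 534.324], [0.0, 0.0, 0.0, 1.0]]}
{'fx': 297.319, 'fy': 297.319, 'cx': 258.753, 'cy': 194.433, 'T_tool_cam': [[-0.001, -0.958, -0.288, 74.384], [1.0, -0.001, -0.0, -0.584], [0.0, -0.288, 0.958, -70.398], [0.0, 0.0, 0.0, 1.0]]}
```

View pics/scene0.png

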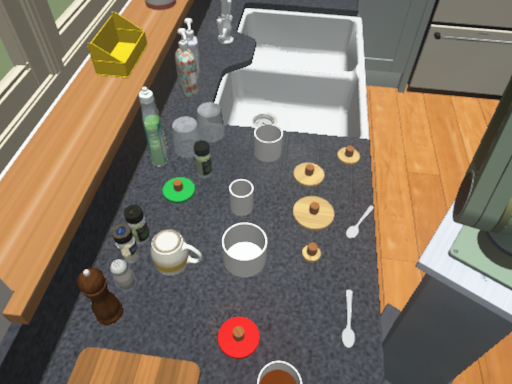

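View pics/side0.png

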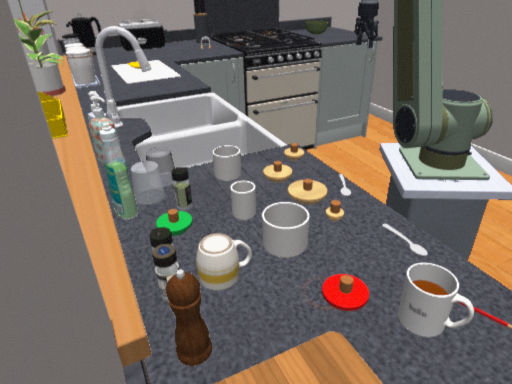

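The scene picture shows the jars at (268,143) medium, (241,197) small and (245,250) large. The wooden lids are at (309,173), (314,211), (348,154) and (312,252). The red and green lids are decoys. Next I measure positions and sizes.

```bash
cat > h.py <<'E'
import numpy as np,cv2
from station import env,cams,job
def pts(n,d):
    c=cams.get_calibration(n);v,u=np.indices(d.shape);P=np.array(c["pose"])
    X=np.stack([(u-c["cx"])/c["fx"]*d,(v-c["cy"])/c["fy"]*d,d],-1)
    W=X@P[:3,:3].T+P[:3,3];W[d<=0]=np.nan;return W
def plane(n,uv,z):
    c=cams.get_calibration(n);P=np.array(c["pose"]);uv=np.atleast_2d(uv).astype(float)
    r=np.c_[(uv[:,0]-c["cx"])/c["fx"],(uv[:,1]-c["cy"])/c["fy"],np.ones(len(uv))]@P[:3,:3].T
    return P[:3,3]+r*((z-P[2,3])/r[:,2])[:,None]
def circ(xy):
    A=np.c_[xy,np.ones(len(xy))];s=np.linalg.lstsq(A,(xy**2).sum(1),rcond=None)[0]
    return np.r_[s[:2]/2,np.sqrt(s[2]+(s[:2]**2).sum()/4)]
E
python3 - <<'E'
from h import *
S={"scene":dict(l=[(309,173),(314,211),(348,154),(312,252)],j=[(268,143),(241,197),(245,250)]),
"side":dict(l=[(278,170),(307,189),(294,151),(335,210)],j=[(227,162),(243,199),(286,228)])}
for n in S:
    d=np.load(f"pics/{n}_d.npy");W=pts(n,d);im=cv2.imread(f"pics/{n}0.png");hsv=cv2.cvtColor(im,cv2.COLOR_BGR2HSV)
    for (u,v) in S[n]["l"]:
        win=np.zeros(d.shape,bool);win[v-22:v+24,u-32:u+32]=1
        m=win&(hsv[...,1]>60)&(hsv[...,0]<30)&(hsv[...,2]>60)
        k,lab,st,ce=cv2.connectedComponentsWithStats(m.astype(np.uint8));i=lab[v,u] or 1+np.argmax(st[1:,4])
        M=(lab==i);fl=W[M&(abs(W[...,2]-24)<5)][:,:2];kn=W[M&(abs(W[...,2]-50)<4)][:,:2]
        print(n,"lid",(u,v),"flange r",np.round(cv2.minEnclosingCircle(fl.astype(np.float32))[0]),round(cv2.minEnclosingCircle(fl.astype(np.float32))[1],1),"knob",np.round(cv2.minEnclosingCircle(kn.astype(np.float32))[0],1),len(kn),"zmax",np.nanmax(W[M][:,2]).round(1))
    for (u,v) in S[n]["j"]:
        win=np.zeros(d.shape,bool);win[v-40:v+40,u-35:u+35]=1
        z=W[...,2];R=W[win&(abs(z-79)<5)&(hsv[...,1]<70)]
        a,r=cv2.minEnclosingCircle(R[:,:2].astype(np.float32));print(n,"jar",(u,v),np.round(a,1),round(r,1),len(R),"lsq",circ(R[:,:2]).round(1))
a=cv2.imread("pics/scene0.png")[130:270,215:375];cv2.imwrite("pics/crop.png",cv2.resize(a,None,fx=4,fy=4,interpolation=2))
E
```

```text
scene lid (309, 173) flange r [497. 105.] 43.4 knob [498.5 107.3] 47 zmax 53.0
scene lid (314, 211) flange r [417. 208.] 52.6 knob [417.2 208.9] 60 zmax 53.4
scene lid (348, 154) flange r [450. -24.] 33.6 knob [449.9 -25.8] 40 zmax 54.2
scene lid (312, 252) flange r [356. 313.] 22.0 knob [356.3 313.1] 71 zmax 53.3
scene jar (268, 143) [635.  175.2] 123.0 205 lsq [636.8 178.5  95.8]
scene jar (241, 197) [581.  321.5] 146.6 286 lsq [549.2 344.9  68.4]
scene jar (245, 250) [475.2 412.1] 50.8 314 lsq [474.5 412.7  47.7]
side lid (278, 170) flange r [495. 107.] 43.2 knob [494.2 106.6] 29 zmax 51.9
side lid (307, 189) flange r [415. 209.] 53.0 knob [412.2 209.3] 39 zmax 52.9
side lid (294, 151) flange r [446. -23.] 32.7 knob [447.3 -22.7] 24 zmax 52.9
side lid (335, 210) flange r [353. 314.] 22.3 knob [353.9 313.8] 54 zmax 51.7
side jar (227, 162) [615. 194.] 142.6 277 lsq [605.7 194.2 112.9]
side jar (243, 199) [584.7 388.3] 121.2 323 lsq [597.4 394.6 101.4]
side jar (286, 228) [495.9 380.3] 90.7 355 lsq [485.8 400.8  55.4]
```

View pics/crop.png

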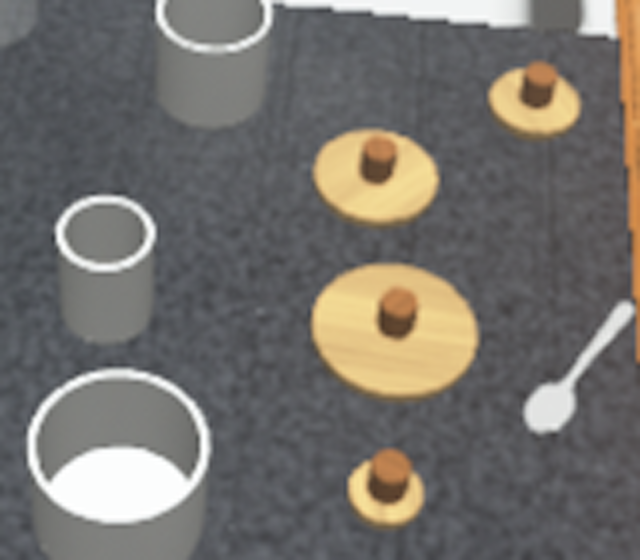

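The crop confirms the candidates: medium lid (309,173) with 43 mm radius, large lid (314,211) with 53 mm, small lid (348,154) with 33 mm. The one at (312,252), radius 22 mm, is the spare. The rim fits picked up background, so I redo them from the bright rim pixels.

Run:
```python
from h import *
S={"scene":[(268,143,(600,180)),(241,197,(550,310)),(245,250,(475,412))],"side":[(227,162,0),(243,199,0),(286,228,0)]}
ref=[(620,210),(555,320),(475,412)]
for n in S:
    d=np.load(f"pics/{n}_d.npy");W=pts(n,d);im=cv2.imread(f"pics/{n}0.png");z=W[...,2]
    for (u,v,_),R0 in zip(S[n],(40,30,50)):
        win=np.zeros(d.shape,np.uint8);win[v-45:v+40,u-35:u+35]=1
        m=win*(im.min(2)>190)*(abs(z-80)<8)
        k,lab,st,ce=cv2.connectedComponentsWithStats(m.astype(np.uint8),connectivity=8)
        # components near the jar's image column
        i=1+np.argmax([st[j,4] for j in range(1,k)])
        vv,uu=np.nonzero(lab==i);Q=plane(n,np.c_[uu,vv],80.)[:,:2]
        a,r=cv2.minEnclosingCircle(Q.astype(np.float32));print(n,(u,v),"R",R0,"enc",np.round(a,1),round(r,1),"mean ring",circ(Q).round(1),"depth",circ(W[lab==i][:,:2]).round(1),len(Q))
    # other obstacles: tall mug/spice
for nm,(u,v) in {"mug":(172,252),"spice":(203,147)}.items():
    print(nm,pts("scene",np.load("pics/scene_d.npy"))[v,u].round())
```

```text
scene (268, 143) R 40 enc [645.6  94.6] 40.9 mean ring [645.1  94.7  37.9] depth [645.9  94.5  37.8] 96
scene (241, 197) R 30 enc [576.1 297.6] 30.4 mean ring [576.3 297.9  27.8] depth [576.8 297.5  27.7] 111
scene (245, 250) R 50 enc [473.9 412.3] 50.4 mean ring [474.  412.4  47.7] depth [474.4 412.3  47.7] 253
side (227, 162) R 40 enc [573.3 300.3] 30.4 mean ring [574.3 300.   27.6] depth [573.9 298.7  27.6] 69
side (243, 199) R 30 enc [491.8 415. ] 45.0 mean ring [472.3 414.2  47.2] depth [472.1 413.4  47.5] 74
side (286, 228) R 50 enc [471.9 414.2] 50.4 mean ring [471.8 414.1  47.6] depth [471.8 413.2  47.8] 198
mug [576. 532.  81.]
spice [724. 269. 107.]
```

Positions agree across the two views, in mm: jars medium (644.5, 95.5), small (575, 299), large (473, 413). Lids are small (448.5, -24), medium (496, 106.5) and large (415, 209). I square the tool to the world axes, then move above the small lid.

```bash
python3 -m inch '[{"dp":[0,0,0],"delta_rot":[0,0,0.0992],"claw":0.7},{"dp":[0,0,0],"delta_rot":[0,0,0.0992],"claw":0.7},{"dp":[0,0,0],"delta_rot":[0,0,0.0992],"claw":0.7},{"dp":[0,0,0],"delta_rot":[0,0,0],"claw":0.7},{"dp":[0,0,0],"delta_rot":[0,0,0],"claw":0.7}]' 40
python3 -m inch '[{"dp":[0.018,-0.034,0],"delta_rot":[0,0,0],"claw":0.7},{"dp":[0.018,-0.034,0],"delta_rot":[0,0,0],"claw":0.7},{"dp":[0.018,-0.034,0],"delta_rot":[0,0,0],"claw":0.7},{"dp":[0.018,-0.034,0],"delta_rot":[0,0,0],"claw":0.7},{"dp":[0,0,0],"delta_rot":[0,0,0],"claw":0.7}]'
```

```text
time: 0.52
eef_pos: [168.7, -549.6, 303.6]
tcp_rot: [1.0, 0.001, -0.0, -0.0]
contact_force: [-0.6, -0.1, 0.0]
width: 59.9
gripper_force: 0.0
time: 0.93
eef_pos: [242.2, -408.4, 303.9]
tcp_rot: [1.0, 0.003, 0.0, -0.002]
contact_force: [-0.7, -0.2, 0.1]
width: 59.7
gripper_force: 0.0
```

```bash
python3 -m inch '[{"dp":[0.0173,-0.0325,0],"delta_rot":[0,0,0],"claw":0.7},{"dp":[0.0173,-0.0325,0],"delta_rot":[0,0,0],"claw":0.7},{"dp":[0.0173,-0.0325,0],"delta_rot":[0,0,0],"claw":0.7},{"dp":[0.0173,-0.0325,0],"delta_rot":[0,0,0],"claw":0.7},{"dp":[0.0173,-0.0325,0],"delta_rot":[0,0,0],"claw":0.7}]'
python3 -m inch '[{"dp":[0.0173,-0.0325,0],"delta_rot":[0,0,0],"claw":0.7},{"dp":[0.0173,-0.0325,0],"delta_rot":[0,0,0],"claw":0.7},{"dp":[0.0173,-0.0325,0],"delta_rot":[0,0,0],"claw":0.7},{"dp":[0.0173,-0.0325,0],"delta_rot":[0,0,0],"claw":0.7},{"dp":[0.0173,-0.0325,0],"delta_rot":[0,0,0],"claw":0.7}]'
python3 -m inch '[{"dp":[0.0173,-0.0325,0],"delta_rot":[0,0,0],"claw":0.7},{"dp":[0.0173,-0.0325,0],"delta_rot":[0,0,0],"claw":0.7},{"dp":[0,0,0],"delta_rot":[0,0,0],"claw":0.7},{"dp":[0,0,0],"delta_rot":[0,0,0],"claw":0.7},{"dp":[0,0,0],"delta_rot":[0,0,0],"claw":0.7}]'
python3 - <<'E'
from h import *
s=env.sense();print(s["eef_pos"],s["tcp_rot"])
p,d=cams.get_image("wrist");cv2.imwrite("pics/w1.png",p[...,::-1]);np.save("pics/w1_d.npy",d)
E
```

```text
time: 1.35
eef_pos: [327.5, -249.9, 304.0]
tcp_rot: [1.0, 0.001, 0.0, 0.0]
contact_force: [1.2, 0.4, -0.3]
width: 59.7
gripper_force: 0.0
time: 1.77
eef_pos: [414.2, -87.2, 304.1]
tcp_rot: [1.0, 0.001, 0.0, 0.0]
contact_force: [0.8, 0.5, -0.7]
width: 59.8
gripper_force: 0.0
time: 2.18
eef_pos: [448.0, -24.1, 303.7]
tcp_rot: [1.0, 0.001, -0.0, 0.0]
contact_force: [0.5, -0.4, -0.7]
width: 59.5
gripper_force: 0.0
[447.95669818 -24.07024534 303.65367075] [ 9.99999418e-01  9.09319020e-04 -4.61238329e-04  3.53145824e-04]
```

View pics/w1.png

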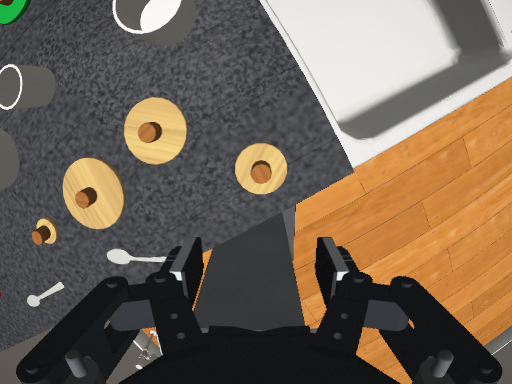

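The wrist view shows the small lid at (261,168), medium at (155,131), large at (93,193) and the spare at (44,233). I cast rays from here to refine the lid positions.

```bash
cat >> h.py <<'E'
from scipy.spatial.transform import Rotation as Rt
def wplane(uv,z,s):
    c=cams.get_calibration("wrist");T=np.array(c["T_tool_cam"]);uv=np.atleast_2d(uv).astype(float)
    q=np.c_[(uv[:,0]-c["cx"])/c["fx"],(uv[:,1]-c["cy"])/c["fy"]];t=np.linalg.norm(q,axis=1)+1e-9
    r=np.c_[q/t[:,None]*np.sin(t)[:,None],np.cos(t)]
    R=Rt.from_quat(s["tcp_rot"]).as_matrix();o=R@T[:3,3]+s["eef_pos"];r=r@(R@T[:3,:3]).T
    return o+r*((z-o[2])/r[:,2])[:,None]
def comp(m,u,v):
    k,lab,st,ce=cv2.connectedComponentsWithStats(m.astype(np.uint8));w=lab[v-6:v+7,u-6:u+7];w=w[w>0]
    vv,uu=np.nonzero(lab==np.bincount(w).argmax());return np.c_[uu,vv]
def wlid(im,u,v,s):
    h=cv2.cvtColor(im,cv2.COLOR_BGR2HSV)
    F=comp((h[...,1]>60)&(h[...,0]<30)&(h[...,2]>140)&(h[...,0]>14),u,v);c=cv2.convexHull(F)[:,0]
    return circ(wplane(c,24.,s)[:,:2]),cv2.minEnclosingCircle(wplane(c,24.,s)[:,:2].astype(np.float32))
E
python3 - <<'E'
from h import *
s=env.sense();im=cv2.imread("pics/w1.png")
for u,v in((275,178),(172,140),(105,180)):print(wlid(im,u,v,s))
b=(im.min(2)>215)
for u,v,R in((122,18,40),(20,90,30)):
    try:
        Q=wplane(comp(b,u,v),80.,s)[:,:2];print("jar",cv2.minEnclosingCircle(Q.astype(np.float32)),circ(Q))
    except Exception as e:print(e)
E
```

```text
(array([448.75976815, -25.87672048,  31.53867064]), ((448.6645812988281, -25.921829223632812), 31.828121185302734))
(array([497.73960869, 104.45498285,  41.6200722 ]), ((497.6809387207031, 104.40778350830078), 42.00189208984375))
(array([416.99964223, 207.82733826,  51.59903609]), ((416.9276123046875, 207.81741333007812), 51.881649017333984))
jar ((642.0739135742188, 94.0204849243164), 38.95121383666992) [633.38111082  94.05503255  23.56119226]
jar ((577.3313598632812, 296.6048583984375), 29.403533935546875) [577.39070122 296.98383813  27.722689  ]
```

```bash
python3 -m inch '[{"dp":[0.0007,0.0013,0.037],"delta_rot":[0,0,0],"claw":0.7},{"dp":[0,0,0.037],"delta_rot":[0,0,0],"claw":0.7},{"dp":[0,0,0.037],"delta_rot":[0,0,0],"claw":0.7},{"dp":[0,0,0.037],"delta_rot":[0,0,0],"claw":0.7},{"dp":[0,0,0.03],"delta_rot":[0,0,0],"claw":0.7}]'
python3 -m inch '[{"dp":[0,0,0.018],"delta_rot":[0,0,0],"claw":0.7},{"dp":[0,0,0.006],"delta_rot":[0,0,0],"claw":0.7},{"dp":[0,0,0],"delta_rot":[0,0,0],"claw":0.4},{"dp":[0,0,0],"delta_rot":[0,0,0],"claw":0.1},{"dp":[0,0,0],"delta_rot":[0,0,0],"claw":0.1}]' 40
python3 -m inch '[{"dp":[0,0,0],"delta_rot":[0,0,0],"claw":0.1},{"dp":[0,0,0],"delta_rot":[0,0,0],"claw":0.1},{"dp":[0,0,0],"delta_rot":[0,0,0],"claw":0.1},{"dp":[0,0,0],"delta_rot":[0,0,0],"claw":0.1},{"dp":[0,0,0],"delta_rot":[0,0,0],"claw":0.1}]'
```

```text
time: 2.65
eef_pos: [447.5, -26.6, 124.1]
tcp_rot: [1.0, -0.001, -0.001, 0.0]
contact_force: [-0.2, -0.4, -1.0]
width: 59.8
gripper_force: 0.0
time: 3.07
eef_pos: [449.9, -25.6, 103.3]
tcp_rot: [1.0, -0.0, 0.002, 0.0]
contact_force: [-0.2, -0.2, 1.6]
width: 24.4
gripper_force: 1.0
time: 3.48
eef_pos: [449.9, -25.3, 103.3]
tcp_rot: [1.0, 0.0, 0.002, 0.001]
contact_force: [-0.6, -2.5, 7.1]
width: 22.2
gripper_force: 39.6
```

```bash
python3 -m inch '[{"dp":[0,0,-0.01],"delta_rot":[0,0,0],"claw":0.1},{"dp":[0,0,-0.03],"delta_rot":[0,0,0],"claw":0.1},{"dp":[0,0,-0.03],"delta_rot":[0,0,0],"claw":0.1},{"dp":[0,0,-0.03],"delta_rot":[0,0,0],"claw":0.1},{"dp":[0,0,-0.03],"delta_rot":[0,0,0],"claw":0.1}]'
python3 -m inch '[{"dp":[0.0127,-0.0324,0],"delta_rot":[0,0,0],"claw":0.1},{"dp":[0.0127,-0.0324,0],"delta_rot":[0,0,0],"claw":0.1},{"dp":[0.0127,-0.0324,0],"delta_rot":[0,0,0],"claw":0.1},{"dp":[0.0127,-0.0324,0],"delta_rot":[0,0,0],"claw":0.1},{"dp":[0.0127,-0.0324,0],"delta_rot":[0,0,0],"claw":0.1}]'
python3 -m inch '[{"dp":[0.0127,-0.0324,0],"delta_rot":[0,0,0],"claw":0.1},{"dp":[0.0127,-0.0324,0],"delta_rot":[0,0,0],"claw":0.1},{"dp":[0.0127,-0.0324,0],"delta_rot":[0,0,0],"claw":0.1},{"dp":[0.0127,-0.0324,0],"delta_rot":[0,0,0],"claw":0.1},{"dp":[0.0127,-0.0324,0],"delta_rot":[0,0,0],"claw":0.1}]'
python3 -m inch '[{"dp":[0,0,0],"delta_rot":[0,0,0],"claw":0.1},{"dp":[0,0,0],"delta_rot":[0,0,0],"claw":0.1},{"dp":[0,0,0],"delta_rot":[0,0,0],"claw":0.1}]'
python3 - <<'E'
from h import *
s=env.sense();print(s["eef_pos"],s["tcp_rot"])
ims=[]
for n in("wrist","scene"):
    p,d=cams.get_image(n);cv2.imwrite(f"pics/{n}2.png",p[...,::-1]);np.save(f"pics/{n}2_d.npy",d);ims.append(p[...,::-1])
cv2.imwrite("pics/both2.png",cv2.resize(np.hstack(ims),(800,300)))
E
```

```text
time: 3.9
eef_pos: [448.5, -24.7, 233.7]
tcp_rot: [1.0, 0.0, 0.0, -0.0]
contact_force: [1.5, 0.2, -1.0]
width: 22.6
gripper_force: 39.3
time: 4.32
eef_pos: [512.4, 138.8, 232.4]
tcp_rot: [1.0, 0.0, 0.0, -0.0]
contact_force: [0.6, -0.6, -0.9]
width: 22.6
gripper_force: 39.4
time: 4.73
eef_pos: [575.8, 301.0, 232.1]
tcp_rot: [1.0, 0.0, -0.0, -0.0]
contact_force: [0.3, 0.0, -0.6]
width: 22.3
gripper_force: 39.4
time: 4.98
eef_pos: [575.2, 298.8, 231.6]
tcp_rot: [1.0, 0.0, -0.001, 0.0]
contact_force: [-0.4, -1.0, -0.4]
width: 22.3
gripper_force: 39.5
[575.21359882 298.79929961 231.62233597] [ 9.99999652e-01  3.99188925e-04 -5.48819191e-04  4.85323745e-04]
```

View pics/both2.png

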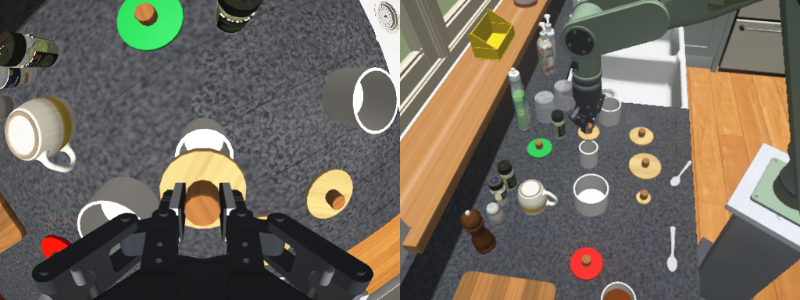

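The small lid hangs in the gripper at wrist (258,235), level, over the small jar. I check its centre against the jar in the wrist view.

```bash
cat >> h.py <<'E'
def arc(Q,r):  # centre of circle of known radius through hull pts (robust)
    from scipy.optimize import least_squares
    f=least_squares(lambda c:np.hypot(*(Q-c).T)-r,Q.mean(0),loss="soft_l1",f_scale=1.);return f.x.round(1),np.abs(f.fun).mean().round(2)
def held(im,r,s,dz):
    h=cv2.cvtColor(im,cv2.COLOR_BGR2HSV);m=(h[...,1]>60)&(h[...,0]<30)&(h[...,2]>140)&(h[...,0]>14)
    m[:140]=0;m[:,:150]=0;m[:,370:]=0
    k,lab,st,ce=cv2.connectedComponentsWithStats(m.astype(np.uint8));i=1+st[1:,4].argmax()
    vv,uu=np.nonzero(lab==i);H=cv2.convexHull(np.c_[uu,vv])[:,0];H=H[H[:,1]<np.median(H[:,1])+18]
    return arc(wplane(H,s["eef_pos"][2]-dz,s)[:,:2],r),st[i].tolist()
def jarw(im,box,r,s):
    m=np.zeros(im.shape[:2],bool);x0,y0,x1,y1=box;m[y0:y1,x0:x1]=im[y0:y1,x0:x1].min(2)>215
    vv,uu=np.nonzero(m);return arc(wplane(np.c_[uu,vv],80.,s)[:,:2],r),len(uu)
E
python3 - <<'E'
from h import *
s=env.sense();im=cv2.imread("pics/wrist2.png")
print(held(im,32,s,102-24))
W=pts("scene",np.load("pics/scene2_d.npy"));sc=cv2.imread("pics/scene2.png");h=cv2.cvtColor(sc,cv2.COLOR_BGR2HSV)
win=np.zeros(h.shape[:2],bool);win[145:190,215:270]=1
F=W[win&(abs(W[...,2]-153)<8)&(h[...,1]>60)&(h[...,0]<30)];print(len(F),np.median(F[:,2]));print(arc(cv2.convexHull(F[:,:2].astype(np.float32))[:,0],32))
kn=cv2.imread("pics/wrist2.png")[160:300,190:330];sc=sc[130:230,190:290]
cv2.imwrite("pics/c2.png",np.hstack([cv2.resize(kn,(400,400)),cv2.resize(sc,(400,400))]))
E
```

```text
((array([573.7, 298.5]), np.float64(0.29)), [204, 193, 112, 64, 3952])
308 152.37845923768953
(array([574. , 298.4]), np.float64(0.78))
```

View pics/c2.png

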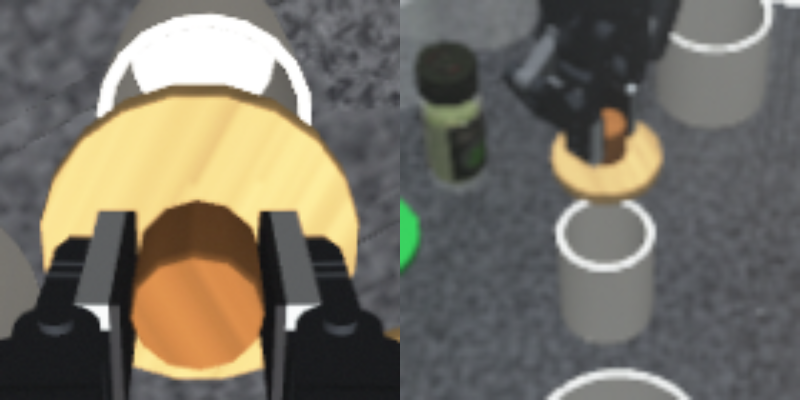

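Scene-camera comparison puts the lid 2 mm short of the jar in x. I correct that and lower it.

```bash
python3 -m inch '[{"dp":[0.0018,0,0.015],"delta_rot":[0,0,0],"claw":0.1},{"dp":[0,0,0.015],"delta_rot":[0,0,0],"claw":0.1},{"dp":[0,0,0.01],"delta_rot":[0,0,0],"claw":0.1},{"dp":[0,0,0.006],"delta_rot":[0,0,0],"claw":0.1},{"dp":[0,0,0.004],"delta_rot":[0,0,0],"claw":0.1}]'
python3 -m inch '[{"dp":[0,0,0.003],"delta_rot":[0,0,0],"claw":0.1},{"dp":[0,0,0.003],"delta_rot":[0,0,0],"claw":0.1},{"dp":[0,0,0],"delta_rot":[0,0,0],"claw":0.1}]'
python3 -m inch '[{"dp":[0,0,0.002],"delta_rot":[0,0,0],"claw":0.1},{"dp":[0,0,0.002],"delta_rot":[0,0,0],"claw":0.1},{"dp":[0,0,0],"delta_rot":[0,0,0],"claw":0.1}]'
```

```text
time: 5.5
eef_pos: [577.4, 298.2, 181.2]
tcp_rot: [1.0, -0.0, -0.001, 0.0]
contact_force: [-0.0, -0.4, -0.2]
width: 22.5
gripper_force: 39.5
time: 5.75
eef_pos: [577.7, 299.0, 175.8]
tcp_rot: [1.0, 0.0, -0.0, 0.0]
contact_force: [-0.2, -0.1, -0.5]
width: 22.6
gripper_force: 39.5
time: 6.0
eef_pos: [577.5, 299.1, 171.7]
tcp_rot: [1.0, 0.0, -0.0, 0.0]
contact_force: [-0.2, -0.3, -0.4]
width: 22.5
gripper_force: 39.5
```

```bash
python3 -m inch '[{"dp":[0,0,0.0015],"delta_rot":[0,0,0],"claw":0.1},{"dp":[0,0,0.001],"delta_rot":[0,0,0],"claw":0.1},{"dp":[0,0,0],"delta_rot":[0,0,0],"claw":0.1}]'
python3 -m inch '[{"dp":[0,0,0.001],"delta_rot":[0,0,0],"claw":0.1},{"dp":[0,0,0],"delta_rot":[0,0,0],"claw":0.1}]'
```

```text
time: 6.25
eef_pos: [577.7, 299.1, 169.6]
tcp_rot: [1.0, 0.0, 0.0, -0.0]
contact_force: [-1.0, 0.2, 0.9]
width: 22.3
gripper_force: 39.4
time: 6.42
eef_pos: [577.9, 299.3, 169.4]
tcp_rot: [1.0, 0.0, 0.001, -0.0]
contact_force: [-1.7, 0.3, 5.4]
width: 22.5
gripper_force: 39.7
```

```bash
python3 -m inch '[{"dp":[0,0,0],"delta_rot":[0,0,0],"claw":0.4},{"dp":[0,0,0],"delta_rot":[0,0,0],"claw":0.6},{"dp":[0,0,0],"delta_rot":[0,0,0],"claw":0.6},{"dp":[0,0,-0.01],"delta_rot":[0,0,0],"claw":0.6},{"dp":[0,0,-0.03],"delta_rot":[0,0,0],"claw":0.6}]'
python3 -m inch '[{"dp":[0,0,-0.04],"delta_rot":[0,0,0],"claw":0.7},{"dp":[0,0,-0.04],"delta_rot":[0,0,0],"claw":0.7},{"dp":[-0.0134,0.0323,0],"delta_rot":[0,0,0],"claw":0.7},{"dp":[-0.0134,0.0323,0],"delta_rot":[0,0,0],"claw":0.7},{"dp":[-0.0134,0.0323,0],"delta_rot":[0,0,0],"claw":0.7}]'
python3 -m inch '[{"dp":[-0.0134,0.0323,0],"delta_rot":[0,0,0],"claw":0.7},{"dp":[-0.0134,0.0323,0],"delta_rot":[0,0,0],"claw":0.7},{"dp":[-0.0134,0.0323,0],"delta_rot":[0,0,0],"claw":0.7},{"dp":[0,0,0],"delta_rot":[0,0,0],"claw":0.7},{"dp":[0,0,0],"delta_rot":[0,0,0],"claw":0.7}]'
python3 - <<'E'
from h import *
s=env.sense();print(s["eef_pos"])
ims=[]
for n in("wrist","scene"):
    p,d=cams.get_image(n);cv2.imwrite(f"pics/{n}3.png",p[...,::-1]);np.save(f"pics/{n}3_d.npy",d);ims.append(p[...,::-1])
im=cv2.imread("pics/wrist3.png")
try: print(wlid(im,275,178,s))
except Exception as e: print(e)
cv2.imwrite("pics/both3.png",cv2.resize(np.hstack(ims),(800,300)))
E
```

```text
time: 6.83
eef_pos: [575.6, 298.1, 204.4]
tcp_rot: [1.0, 0.0, -0.005, 0.002]
contact_force: [0.3, 0.1, -0.3]
width: 51.3
gripper_force: 0.0
time: 7.25
eef_pos: [537.1, 201.5, 289.8]
tcp_rot: [1.0, 0.001, 0.001, -0.0]
contact_force: [0.2, -0.3, -0.0]
width: 60.3
gripper_force: 0.0
time: 7.67
eef_pos: [496.9, 104.1, 289.4]
tcp_rot: [1.0, -0.001, 0.001, -0.0]
contact_force: [0.6, -0.8, -0.1]
width: 60.0
gripper_force: 0.0
[496.92126315 104.12498312 289.37313351]
(array([497.77620603, 105.2713257 ,  41.60901528]), ((497.7077331542969, 105.28899383544922), 41.87220764160156))
```

View pics/both3.png

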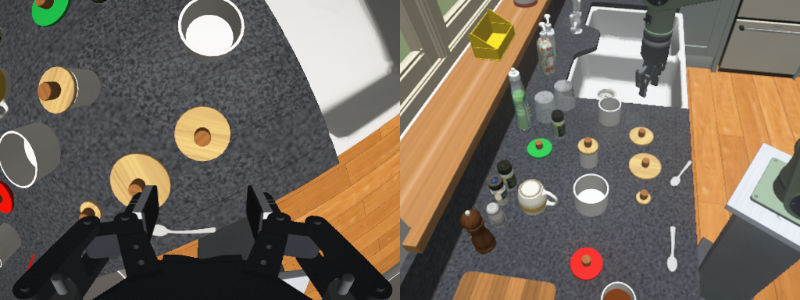

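The small lid sits on its jar. The medium lid at wrist (203,134) lies under the gripper, so I descend and grasp it.

```bash
python3 -m inch '[{"dp":[-0.0004,-0.001,0.036],"delta_rot":[0,0,0],"claw":0.7},{"dp":[0,0,0.036],"delta_rot":[0,0,0],"claw":0.7},{"dp":[0,0,0.036],"delta_rot":[0,0,0],"claw":0.7},{"dp":[0,0,0.036],"delta_rot":[0,0,0],"claw":0.7},{"dp":[0,0,0.024],"delta_rot":[0,0,0],"claw":0.7}]'
python3 -m inch '[{"dp":[0,0,0.014],"delta_rot":[0,0,0],"claw":0.7},{"dp":[0,0,0.005],"delta_rot":[0,0,0],"claw":0.7},{"dp":[0,0,0],"delta_rot":[0,0,0],"claw":0.4},{"dp":[0,0,0],"delta_rot":[0,0,0],"claw":0.1},{"dp":[0,0,0],"delta_rot":[0,0,0],"claw":0.1}]' 40
python3 -m inch '[{"dp":[0,0,0],"delta_rot":[0,0,0],"claw":0.1},{"dp":[0,0,0],"delta_rot":[0,0,0],"claw":0.1},{"dp":[0,0,0],"delta_rot":[0,0,0],"claw":0.1},{"dp":[0,0,0],"delta_rot":[0,0,0],"claw":0.1},{"dp":[0,0,0],"delta_rot":[0,0,0],"claw":0.1}]'
```

```text
time: 8.18
eef_pos: [496.3, 107.5, 117.3]
tcp_rot: [1.0, 0.001, -0.002, 0.0]
contact_force: [0.1, 0.7, -0.4]
width: 59.9
gripper_force: 0.0
time: 8.6
eef_pos: [498.0, 106.8, 102.5]
tcp_rot: [1.0, 0.0, 0.001, -0.0]
contact_force: [-0.2, -2.3, 0.5]
width: 24.1
gripper_force: 0.5
time: 9.02
eef_pos: [497.9, 106.6, 102.7]
tcp_rot: [1.0, -0.0, 0.002, -0.0]
contact_force: [-0.1, 1.3, 6.3]
width: 22.4
gripper_force: 39.9
```

```bash
python3 -m inch '[{"dp":[0,0,-0.01],"delta_rot":[0,0,0],"claw":0.1},{"dp":[0,0,-0.03],"delta_rot":[0,0,0],"claw":0.1},{"dp":[0,0,-0.03],"delta_rot":[0,0,0],"claw":0.1},{"dp":[0,0,-0.03],"delta_rot":[0,0,0],"claw":0.1},{"dp":[0,0,-0.03],"delta_rot":[0,0,0],"claw":0.1}]'
python3 -m inch '[{"dp":[0.0296,0.0022,0],"delta_rot":[0,0,0],"claw":0.1},{"dp":[0.0296,0.0022,0],"delta_rot":[0,0,0],"claw":0.1},{"dp":[0.0296,0.0022,0],"delta_rot":[0,0,0],"claw":0.1},{"dp":[0.0296,0.0022,0],"delta_rot":[0,0,0],"claw":0.1},{"dp":[0.0296,0.0022,0],"delta_rot":[0,0,0],"claw":0.1}]'
python3 -m inch '[{"dp":[0,0,0],"delta_rot":[0,0,0],"claw":0.1},{"dp":[0,0,0],"delta_rot":[0,0,0],"claw":0.1},{"dp":[0,0,0],"delta_rot":[0,0,0],"claw":0.1}]'
python3 - <<'E'
from h import *
s=env.sense();print(s["eef_pos"])
ims=[]
for n in("wrist","scene"):
    p,d=cams.get_image(n);cv2.imwrite(f"pics/{n}4.png",p[...,::-1]);np.save(f"pics/{n}4_d.npy",d);ims.append(p[...,::-1])
print(held(cv2.imread("pics/wrist4.png"),42,s,78))
W=pts("scene",np.load("pics/scene4_d.npy"));sc=cv2.imread("pics/scene4.png");h=cv2.cvtColor(sc,cv2.COLOR_BGR2HSV)
win=np.zeros(h.shape[:2],bool);win[60:160,220:320]=1
F=W[win&(abs(W[...,2]-153)<8)&(h[...,1]>60)&(h[...,0]<30)];print(len(F),np.median(F[:,2]));print(arc(cv2.convexHull(F[:,:2].astype(np.float32))[:,0],42))
cv2.imwrite("pics/both4.png",cv2.resize(np.hstack(ims),(800,300)))
E
```

```text
time: 9.43
eef_pos: [496.1, 105.9, 233.0]
tcp_rot: [1.0, 0.0, -0.001, 0.0]
contact_force: [0.4, -0.2, -1.6]
width: 23.1
gripper_force: 39.3
time: 9.85
eef_pos: [645.5, 94.8, 231.8]
tcp_rot: [1.0, 0.0, -0.0, 0.0]
contact_force: [0.3, 0.5, -0.3]
width: 22.4
gripper_force: 39.4
time: 10.1
eef_pos: [643.8, 95.1, 231.0]
tcp_rot: [1.0, -0.0, -0.001, 0.0]
contact_force: [0.1, 0.7, -1.3]
width: 22.5
gripper_force: 39.4
[643.77875903  95.07612729 231.02133369]
((array([642.7,  95.9]), np.float64(0.2)), [186, 172, 146, 99, 8417])
399 152.4706617495965
(array([642.4,  96.4]), np.float64(1.38))
```

View pics/both4.png

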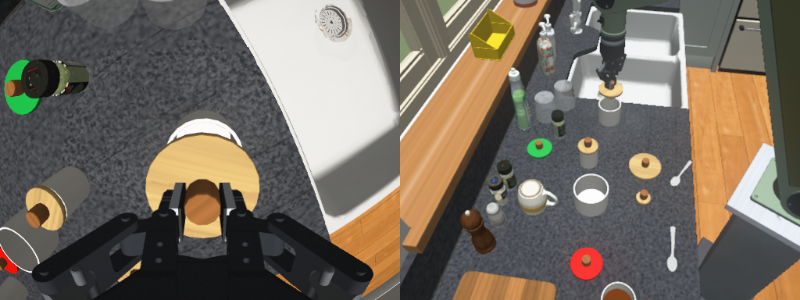

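The medium lid is held level over the medium jar (wrist 258,225). I check the offset with this frame's rim arc and wrist3's rim.

Run:
```python
from h import *
s3=dict(eef_pos=np.array([496.9,104.1,289.4]),tcp_rot=[1,-.0005,.0005,0]);im=cv2.imread("pics/wrist3.png")
Q=cv2.convexHull(comp((im.min(2)>215),229,25))[:,0];Q=Q[Q[:,1]>2];print(arc(wplane(Q,80.,s3)[:,:2],40),Q.min(0),Q.max(0))
s=env.sense();im=cv2.imread("pics/wrist4.png");m=im.min(2)>215;m[:, :190]=0;m[:,330:]=0;m[:140]=0;m[200:]=0
vv,uu=np.nonzero(m);H=cv2.convexHull(np.c_[uu,vv])[:,0];H=H[H[:,1]<165];print(arc(wplane(H,80.,s)[:,:2],40),uu.min(),uu.max(),vv.min())
```

```text
(array([645.6,  94.2]), np.float64(0.53)) [228   3] [312  71]
(array([644.5,  94.3]), np.float64(0.06)) 215 309 152
```

```bash
python3 -m inch '[{"dp":[0.0023,0.0016,0.015],"delta_rot":[0,0,0],"claw":0.1},{"dp":[0,0,0.015],"delta_rot":[0,0,0],"claw":0.1},{"dp":[0,0,0.01],"delta_rot":[0,0,0],"claw":0.1},{"dp":[0,0,0.006],"delta_rot":[0,0,0],"claw":0.1},{"dp":[0,0,0.004],"delta_rot":[0,0,0],"claw":0.1}]'
python3 -m inch '[{"dp":[0,0,0.003],"delta_rot":[0,0,0],"claw":0.1},{"dp":[0,0,0.003],"delta_rot":[0,0,0],"claw":0.1},{"dp":[0,0,0],"delta_rot":[0,0,0],"claw":0.1}]'
python3 -m inch '[{"dp":[0,0,0.002],"delta_rot":[0,0,0],"claw":0.1},{"dp":[0,0,0.002],"delta_rot":[0,0,0],"claw":0.1},{"dp":[0,0,0],"delta_rot":[0,0,0],"claw":0.1}]'
python3 -m inch '[{"dp":[0,0,0.001],"delta_rot":[0,0,0],"claw":0.1},{"dp":[0,0,0.001],"delta_rot":[0,0,0],"claw":0.1},{"dp":[0,0,0],"delta_rot":[0,0,0],"claw":0.1}]'
```

```text
time: 10.62
eef_pos: [646.4, 93.8, 180.8]
tcp_rot: [1.0, 0.0, -0.001, 0.0]
contact_force: [-0.6, -0.5, -1.0]
width: 22.4
gripper_force: 39.4
time: 10.87
eef_pos: [647.1, 93.7, 175.3]
tcp_rot: [1.0, 0.0, -0.0, 0.0]
contact_force: [0.3, 0.8, -0.7]
width: 22.5
gripper_force: 39.4
time: 11.12
eef_pos: [647.1, 93.6, 171.2]
tcp_rot: [1.0, 0.0, -0.0, 0.0]
contact_force: [-0.5, 0.5, -0.7]
width: 22.4
gripper_force: 39.4
time: 11.37
eef_pos: [647.1, 93.7, 169.2]
tcp_rot: [1.0, 0.0, -0.0, 0.0]
contact_force: [0.1, -0.4, -1.8]
width: 22.8
gripper_force: 39.4
```

```bash
python3 -m inch '[{"dp":[0,0,0.0008],"delta_rot":[0,0,0],"claw":0.1},{"dp":[0,0,0],"delta_rot":[0,0,0],"claw":0.1}]'
python3 -m inch '[{"dp":[0,0,0.0007],"delta_rot":[0,0,0],"claw":0.1},{"dp":[0,0,0],"delta_rot":[0,0,0],"claw":0.1}]'
```

```text
time: 11.53
eef_pos: [647.2, 93.7, 168.8]
tcp_rot: [1.0, 0.0, 0.0, 0.0]
contact_force: [0.0, 0.1, 0.1]
width: 22.2
gripper_force: 39.6
time: 11.7
eef_pos: [647.2, 93.7, 168.7]
tcp_rot: [1.0, 0.0, 0.0, 0.0]
contact_force: [-1.5, 0.3, 5.3]
width: 22.4
gripper_force: 39.8
```

```bash
python3 -m inch '[{"dp":[0,0,0],"delta_rot":[0,0,0],"claw":0.4},{"dp":[0,0,0],"delta_rot":[0,0,0],"claw":0.6},{"dp":[0,0,0],"delta_rot":[0,0,0],"claw":0.6},{"dp":[0,0,-0.01],"delta_rot":[0,0,0],"claw":0.6},{"dp":[0,0,-0.03],"delta_rot":[0,0,0],"claw":0.6}]'
python3 -m inch '[{"dp":[0,0,-0.04],"delta_rot":[0,0,0],"claw":0.7},{"dp":[0,0,-0.04],"delta_rot":[0,0,0],"claw":0.7},{"dp":[-0.0289,-0.0143,0],"delta_rot":[0,0,0],"claw":0.7},{"dp":[-0.0289,-0.0143,0],"delta_rot":[0,0,0],"claw":0.7},{"dp":[-0.0289,-0.0143,0],"delta_rot":[0,0,0],"claw":0.7}]'
python3 -m inch '[{"dp":[-0.0289,-0.0143,0],"delta_rot":[0,0,0],"claw":0.7},{"dp":[-0.0289,-0.0143,0],"delta_rot":[0,0,0],"claw":0.7},{"dp":[-0.0289,-0.0143,0],"delta_rot":[0,0,0],"claw":0.7},{"dp":[-0.0289,-0.0143,0],"delta_rot":[0,0,0],"claw":0.7},{"dp":[-0.0289,-0.0143,0],"delta_rot":[0,0,0],"claw":0.7}]'
python3 -m inch '[{"dp":[0,0,0],"delta_rot":[0,0,0],"claw":0.7},{"dp":[0,0,0],"delta_rot":[0,0,0],"claw":0.7}]'
python3 - <<'E'
from h import *
s=env.sense();print(s["eef_pos"])
ims=[]
for n in("wrist","scene"):
    p,d=cams.get_image(n);cv2.imwrite(f"pics/{n}5.png",p[...,::-1]);np.save(f"pics/{n}5_d.npy",d);ims.append(p[...,::-1])
im=cv2.imread("pics/wrist5.png")
try: print(wlid(im,285,182,s))
except Exception as e: print(e)
cv2.imwrite("pics/both5.png",cv2.resize(np.hstack(ims),(800,300)))
E
```

```text
time: 12.12
eef_pos: [645.0, 93.4, 204.0]
tcp_rot: [1.0, 0.0, -0.005, 0.001]
contact_force: [0.2, -0.3, -0.2]
width: 51.1
gripper_force: 0.0
time: 12.53
eef_pos: [559.9, 136.8, 289.4]
tcp_rot: [1.0, -0.0, 0.001, -0.0]
contact_force: [-0.1, 0.1, 0.0]
width: 59.4
gripper_force: 0.0
time: 12.95
eef_pos: [414.6, 208.5, 288.6]
tcp_rot: [1.0, -0.0, 0.001, -0.0]
contact_force: [0.5, -0.1, 0.4]
width: 60.0
gripper_force: 0.0
time: 13.12
eef_pos: [415.1, 208.6, 288.8]
tcp_rot: [1.0, 0.001, 0.001, -0.0]
contact_force: [1.0, -0.1, 0.7]
width: 59.8
gripper_force: 0.0
[415.09160234 208.5874278  288.84117398]
(array([416.58184283, 208.57099917,  51.62948668]), ((416.7994689941406, 208.5382537841797), 51.9326286315918))
```

View pics/both5.png

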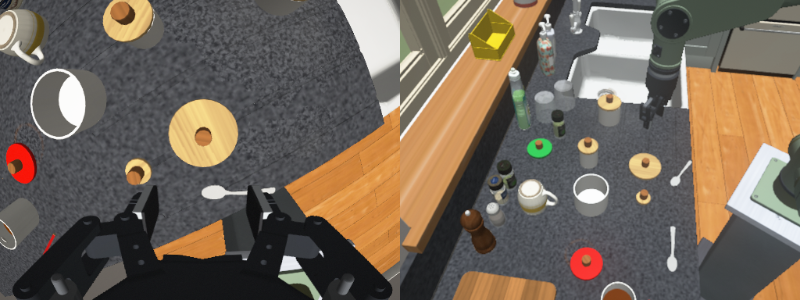

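The large lid at wrist (203,132) is under the gripper. In the scene half the medium jar shows some white behind its lid at (600,92), so I enlarge that.

Run:
```python
from h import *
p,d=cams.get_image("side");si=p[...,::-1]
W=pts("scene",np.load("pics/scene5_d.npy"))
a=cv2.imread("pics/scene5.png")[105:165,235:305];b=si[125:185,195:265]
cv2.imwrite("pics/c5.png",np.hstack([cv2.resize(a,(400,343),interpolation=2),cv2.resize(b,(400,343),interpolation=2)]))
h=cv2.cvtColor(cv2.imread("pics/scene5.png"),cv2.COLOR_BGR2HSV)
for nm,(x0,y0,x1,y1),r in(("med",(235,105,305,165),42),("small",(215,165,270,215),32)):
    win=np.zeros(d.shape,bool);win[y0:y1,x0:x1]=1;F=W[win&(abs(W[...,2]-90)<9)&(h[...,1]>60)&(h[...,0]<30)]
    A=np.c_[F[:,:2]-F[:,:2].mean(0),np.ones(len(F))];c=np.linalg.lstsq(A,F[:,2],rcond=None)[0]
    print(nm,len(F),"centre",arc(cv2.convexHull(F[:,:2].astype(np.float32))[:,0],r),"plane slope",c.round(3))
```

```text
med 442 centre (array([646.9,  96.7]), np.float64(1.35)) plane slope [ 2.0000e-02 -2.3000e-02  8.9673e+01]
small 349 centre (array([577.4, 300.3]), np.float64(0.66)) plane slope [ 3.4000e-02 -2.2000e-02  8.9624e+01]
```

View pics/c5.png

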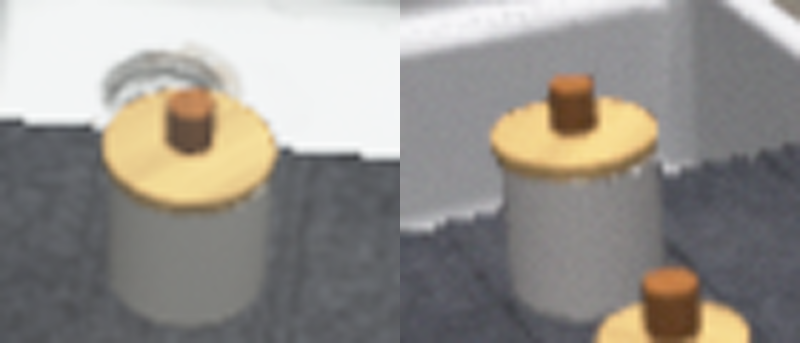

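The white was the sink; the medium lid is level and home (flange top about 90 mm). Now the large lid.

```bash
python3 -m inch '[{"dp":[0,0,0.036],"delta_rot":[0,0,0],"claw":0.7},{"dp":[0,0,0.036],"delta_rot":[0,0,0],"claw":0.7},{"dp":[0,0,0.036],"delta_rot":[0,0,0],"claw":0.7},{"dp":[0,0,0.036],"delta_rot":[0,0,0],"claw":0.7},{"dp":[0,0,0.024],"delta_rot":[0,0,0],"claw":0.7}]'
python3 -m inch '[{"dp":[0,0,0.014],"delta_rot":[0,0,0],"claw":0.7},{"dp":[0,0,0.004],"delta_rot":[0,0,0],"claw":0.7},{"dp":[0,0,0],"delta_rot":[0,0,0],"claw":0.4},{"dp":[0,0,0],"delta_rot":[0,0,0],"claw":0.1},{"dp":[0,0,0],"delta_rot":[0,0,0],"claw":0.1}]' 40
python3 -m inch '[{"dp":[0,0,0],"delta_rot":[0,0,0],"claw":0.1},{"dp":[0,0,0],"delta_rot":[0,0,0],"claw":0.1},{"dp":[0,0,0],"delta_rot":[0,0,0],"claw":0.1},{"dp":[0,0,0],"delta_rot":[0,0,0],"claw":0.1},{"dp":[0,0,0],"delta_rot":[0,0,0],"claw":0.1}]'
```

```text
time: 13.68
eef_pos: [416.0, 206.9, 117.0]
tcp_rot: [1.0, -0.001, -0.001, 0.001]
contact_force: [0.3, 0.4, 0.2]
width: 59.9
gripper_force: 0.0
time: 14.1
eef_pos: [417.1, 208.2, 103.0]
tcp_rot: [1.0, -0.0, 0.001, -0.0]
contact_force: [-1.3, -1.3, 0.6]
width: 24.2
gripper_force: 0.2
time: 14.52
eef_pos: [417.0, 208.4, 103.1]
tcp_rot: [1.0, 0.0, 0.002, -0.001]
contact_force: [0.7, -1.1, 7.5]
width: 22.3
gripper_force: 39.8
```

```bash
python3 -m inch '[{"dp":[0,0,-0.01],"delta_rot":[0,0,0],"claw":0.1},{"dp":[0,0,-0.03],"delta_rot":[0,0,0],"claw":0.1},{"dp":[0,0,-0.03],"delta_rot":[0,0,0],"claw":0.1},{"dp":[0,0,-0.03],"delta_rot":[0,0,0],"claw":0.1},{"dp":[0,0,-0.03],"delta_rot":[0,0,0],"claw":0.1}]'
python3 -m inch '[{"dp":[0.0083,-0.0292,0],"delta_rot":[0,0,0],"claw":0.1},{"dp":[0.0083,-0.0292,0],"delta_rot":[0,0,0],"claw":0.1},{"dp":[0.0083,-0.0292,0],"delta_rot":[0,0,0],"claw":0.1},{"dp":[0.0083,-0.0292,0],"delta_rot":[0,0,0],"claw":0.1},{"dp":[0.0083,-0.0292,0],"delta_rot":[0,0,0],"claw":0.1}]'
python3 -m inch '[{"dp":[0.0083,-0.0292,0],"delta_rot":[0,0,0],"claw":0.1},{"dp":[0.0083,-0.0292,0],"delta_rot":[0,0,0],"claw":0.1},{"dp":[0,0,0],"delta_rot":[0,0,0],"claw":0.1},{"dp":[0,0,0],"delta_rot":[0,0,0],"claw":0.1},{"dp":[0,0,0],"delta_rot":[0,0,0],"claw":0.1}]'
python3 - <<'E'
from h import *
s=env.sense();print(s["eef_pos"])
ims=[]
for n in("wrist","scene"):
    p,d=cams.get_image(n);cv2.imwrite(f"pics/{n}6.png",p[...,::-1]);np.save(f"pics/{n}6_d.npy",d);ims.append(p[...,::-1])
im=cv2.imread("pics/wrist6.png");print(held(im,52,s,78))
m=im.min(2)>215;m[:,:180]=0;m[:,340:]=0;m[:110]=0;m[200:]=0
vv,uu=np.nonzero(m);H=cv2.convexHull(np.c_[uu,vv])[:,0];H=H[H[:,1]<vv.min()+15];print("rim",arc(wplane(H,80.,s)[:,:2],50),uu.min(),uu.max(),vv.min())
W=pts("scene",np.load("pics/scene6_d.npy"));h=cv2.cvtColor(cv2.imread("pics/scene6.png"),cv2.COLOR_BGR2HSV)
win=np.zeros(d.shape,bool);win[160:270,190:310]=1
F=W[win&(abs(W[...,2]-153)<8)&(h[...,1]>60)&(h[...,0]<30)];print(len(F),np.median(F[:,2]));print(arc(cv2.convexHull(F[:,:2].astype(np.float32))[:,0],52))
cv2.imwrite("pics/both6.png",cv2.resize(np.hstack(ims),(800,300)))
E
```

```text
time: 14.93
eef_pos: [415.2, 207.8, 233.1]
tcp_rot: [1.0, 0.0, -0.001, 0.0]
contact_force: [1.0, -0.3, -1.2]
width: 22.8
gripper_force: 39.4
time: 15.35
eef_pos: [457.1, 355.2, 231.8]
tcp_rot: [1.0, 0.0, -0.0, 0.0]
contact_force: [-0.8, -0.1, -0.9]
width: 22.7
gripper_force: 39.5
time: 15.77
eef_pos: [473.3, 411.9, 231.2]
tcp_rot: [1.0, 0.0, -0.001, 0.001]
contact_force: [-0.6, 0.4, -1.4]
width: 22.7
gripper_force: 39.6
[473.33670721 411.85457011 231.21582591]
((array([472.6, 412.7]), np.float64(0.35)), [169, 152, 191, 129, 14505])
rim (array([473.7, 412.5]), np.float64(0.07)) 207 311 140
1153 152.21269995930652
(array([473.4, 412.2]), np.float64(0.38))
```

View pics/both6.png

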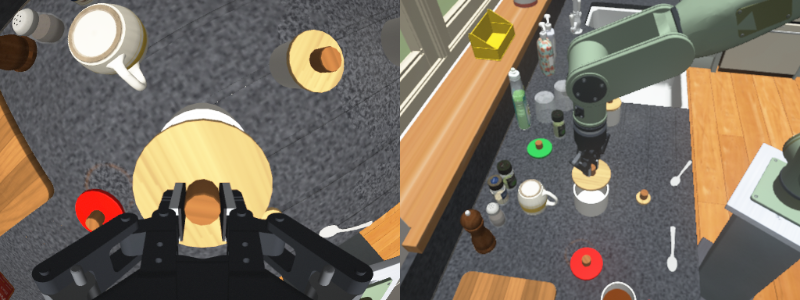

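The large lid hangs level over its jar (wrist 258,230), within about 1 mm in both views. I nudge it 0.8 mm in x and lower it.

```bash
python3 -m inch '[{"dp":[0.0008,0,0.015],"delta_rot":[0,0,0],"claw":0.1},{"dp":[0,0,0.015],"delta_rot":[0,0,0],"claw":0.1},{"dp":[0,0,0.01],"delta_rot":[0,0,0],"claw":0.1},{"dp":[0,0,0.006],"delta_rot":[0,0,0],"claw":0.1},{"dp":[0,0,0.004],"delta_rot":[0,0,0],"claw":0.1}]'
python3 -m inch '[{"dp":[0,0,0.003],"delta_rot":[0,0,0],"claw":0.1},{"dp":[0,0,0.003],"delta_rot":[0,0,0],"claw":0.1},{"dp":[0,0,0],"delta_rot":[0,0,0],"claw":0.1}]'
python3 -m inch '[{"dp":[0,0,0.002],"delta_rot":[0,0,0],"claw":0.1},{"dp":[0,0,0.002],"delta_rot":[0,0,0],"claw":0.1},{"dp":[0,0,0],"delta_rot":[0,0,0],"claw":0.1}]'
python3 -m inch '[{"dp":[0,0,0.001],"delta_rot":[0,0,0],"claw":0.1},{"dp":[0,0,0.001],"delta_rot":[0,0,0],"claw":0.1},{"dp":[0,0,0],"delta_rot":[0,0,0],"claw":0.1}]'
```

```text
time: 16.28
eef_pos: [474.6, 411.7, 181.2]
tcp_rot: [1.0, -0.0, -0.0, 0.0]
contact_force: [0.5, -0.4, -2.0]
width: 22.8
gripper_force: 39.6
time: 16.53
eef_pos: [474.8, 412.4, 175.7]
tcp_rot: [1.0, 0.0, -0.0, 0.0]
contact_force: [0.2, -0.3, -0.9]
width: 22.3
gripper_force: 39.6
time: 16.78
eef_pos: [474.7, 412.4, 171.7]
tcp_rot: [1.0, 0.0, -0.0, 0.0]
contact_force: [-0.5, 0.3, -2.3]
width: 22.0
gripper_force: 39.6
time: 17.03
eef_pos: [474.8, 412.4, 169.7]
tcp_rot: [1.0, 0.0, -0.0, 0.0]
contact_force: [-0.2, -0.8, -1.4]
width: 22.5
gripper_force: 39.6
```

```bash
python3 -m inch '[{"dp":[0,0,0.0008],"delta_rot":[0,0,0],"claw":0.1},{"dp":[0,0,0],"delta_rot":[0,0,0],"claw":0.1}]'
python3 -m inch '[{"dp":[0,0,0.0007],"delta_rot":[0,0,0],"claw":0.1},{"dp":[0,0,0],"delta_rot":[0,0,0],"claw":0.1}]'
```

```text
time: 17.2
eef_pos: [474.9, 412.5, 169.2]
tcp_rot: [1.0, 0.0, 0.0, -0.0]
contact_force: [-0.2, -0.8, -0.7]
width: 22.3
gripper_force: 39.7
time: 17.37
eef_pos: [474.9, 412.5, 169.2]
tcp_rot: [1.0, 0.0, 0.0, -0.0]
contact_force: [-1.1, -0.9, 3.7]
width: 22.0
gripper_force: 40.1
```

Contact came at the home height. I release, rise and back off to check.

```bash
python3 -m inch '[{"dp":[0,0,0],"delta_rot":[0,0,0],"claw":0.4},{"dp":[0,0,0],"delta_rot":[0,0,0],"claw":0.6},{"dp":[0,0,0],"delta_rot":[0,0,0],"claw":0.6},{"dp":[0,0,-0.01],"delta_rot":[0,0,0],"claw":0.6},{"dp":[0,0,-0.03],"delta_rot":[0,0,0],"claw":0.6}]'
python3 -m inch '[{"dp":[0,0,-0.04],"delta_rot":[0,0,0],"claw":0.7},{"dp":[0,0,-0.04],"delta_rot":[0,0,0],"claw":0.7},{"dp":[-0.01,0.035,0],"delta_rot":[0,0,0],"claw":0.7},{"dp":[-0.01,0.035,0],"delta_rot":[0,0,0],"claw":0.7},{"dp":[-0.01,0.035,0],"delta_rot":[0,0,0],"claw":0.7}]'
python3 -m inch '[{"dp":[-0.01,0.035,0],"delta_rot":[0,0,0],"claw":0.7},{"dp":[-0.01,0.035,0],"delta_rot":[0,0,0],"claw":0.7},{"dp":[-0.01,0.035,0],"delta_rot":[0,0,0],"claw":0.7},{"dp":[0,0,0],"delta_rot":[0,0,0],"claw":0.7},{"dp":[0,0,0],"delta_rot":[0,0,0],"claw":0.7}]'
python3 - <<'E'
from h import *
ims=[]
for n in("scene","side"):
    p,d=cams.get_image(n);ims.append(p[...,::-1][100:300,150:400].copy())
    if n=="scene":W=pts(n,d);h=cv2.cvtColor(p,cv2.COLOR_RGB2HSV)
for nm,(x0,y0,x1,y1),r in(("med",(235,105,305,165),42),("small",(215,165,270,215),32),("large",(205,205,285,275),52)):
    win=np.zeros(d.shape,bool);win[y0:y1,x0:x1]=1;F=W[win&(abs(W[...,2]-90)<9)&(h[...,1]>60)&(h[...,0]<30)]
    A=np.c_[F[:,:2]-F[:,:2].mean(0),np.ones(len(F))];c=np.linalg.lstsq(A,F[:,2],rcond=None)[0]
    print(nm,len(F),"centre",arc(cv2.convexHull(F[:,:2].astype(np.float32))[:,0],r),"plane",c.round(3))
cv2.imwrite("pics/end.png",cv2.resize(np.hstack(ims),(800,320)))
E
```

```text
time: 17.78
eef_pos: [473.2, 411.0, 204.7]
tcp_rot: [1.0, 0.0, -0.004, 0.003]
contact_force: [0.2, 0.5, -0.5]
width: 51.5
gripper_force: 0.0
time: 18.2
eef_pos: [444.6, 306.7, 289.8]
tcp_rot: [1.0, 0.001, 0.001, -0.001]
contact_force: [-0.3, -0.2, 0.7]
width: 60.2
gripper_force: 0.0
time: 18.62
eef_pos: [414.6, 201.3, 289.4]
tcp_rot: [1.0, -0.001, 0.001, -0.0]
contact_force: [0.1, 0.6, 0.9]
width: 59.7
gripper_force: 0.0
med 438 centre (array([646. ,  95.8]), np.float64(1.43)) plane [ 2.300e-02 -2.000e-02  8.981e+01]
small 354 centre (array([577.1, 300.4]), np.float64(0.75)) plane [ 4.1000e-02 -3.3000e-02  8.9731e+01]
large 1415 centre (array([474.6, 413.5]), np.float64(0.49)) plane [ 9.0000e-03 -9.0000e-03  8.9867e+01]
```

View pics/end.png

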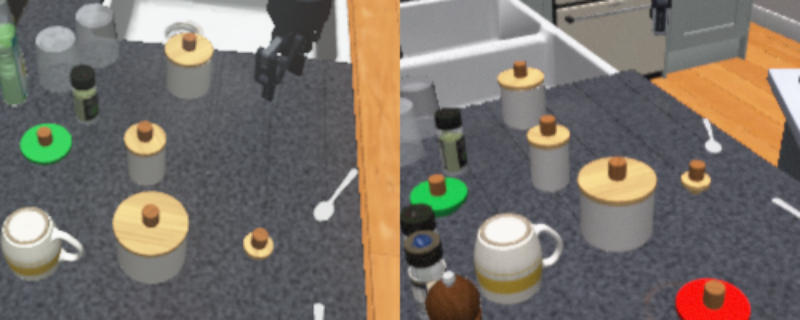

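All three jars are closed, with lids level at the 90 mm flange height and within 3 mm of the axis. The spare lid, mug and spice jar look undisturbed, and the arm is clear.

```bash
python3 -c "
from station import job;print(job.hand_in())"
```

```text
the job is handed in; nothing more can be done
None
```

All three jars are closed with their own lids, level and fully home on the rim as far as the final camera check shows, and the job is handed in; the hand-in returned no verdict.

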